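Drive a stuck battery cell out of its slanting holder

ROBOT

A 6-joint arm with a two-finger parallel gripper is mounted at the origin on the work surface. World frame = base frame: x ahead of the robot, y to its left, z up, the work surface at z = 0. Lengths are in mm, angles in rad, forces in N, time in s.
With the tool pointing down it reaches from about 350 to 975 mm from the base axis. Payload 7.1 kg.
Tool frame: the origin (TCP) lies between the finger pads; the fingertips stand 8 mm ahead of it and the grasp point (between the pads) lies 11 mm behind it; x points along the fingers, y is the direction in which the jaws open and shut, and the axes are right-handed (so a half turn about x gives the same grasp; the last joint's range is limited). The gripper opens to 88 mm and grips with 3 to 60 N. Pads are 20 mm wide; open, the fingers measure 115 mm over their backs; the gripper's body (75 mm by 178 mm) begins 61 mm behind the grasp point.
Start: joints at [1.138, 0.423, 1.63, -0, 1.089, -0.019], TCP at [251.275, 572.246, 230.675] pointing down, gripper open.
Joint ranges: [-3, 3], [-0.9, 2.11], [0.09, 2.58], [-1.31, 4.45], [0.11, 2.69], [-2.54, 2.54]. Speed limits (rad/s): [2.39, 2.39, 3.01, 3.14, 3.14, 3.14].

INTERFACE

Orientations are given as a rotation vector (axis times angle).
In Python, from workcell import ctrl gives the robot as it stands.
- The arm moves only by the tool apply_moves, never from a script. Its argument "increments" is a list of rows, each an object with "gripper": the opening in per cent of the stroke, from 0 (shut) to 100 (fully open); "delta_pos": the shift along the tool's x, y, z in cm, a list of three; "dr": the turn, a rotation vector about the tool's x, y, z in rad, a list of three. In form: [{"gripper": gripper, "delta_pos": [dx, dy, dz], "dr": [ax, ay, az]}, ...]. A call has exactly 5 rows; each row shifts and turns the commanded pose from where the row before left it, along the tool's axes as they then stand; what a row does not reach is not made up. A row lasts 1/12 s, in which the tool goes at most 41.7 mm and 7.16 degrees, less where a joint would pass 70% of its speed; a pose out of reach is approached as far as the arm can. A call with a gripper value outside its range is refused whole. The fingers move at their own pace and stop on an object; the grip force is fixed at half the most. Time passes only in rows, so rows that do not move let the fingers close, or fill a call up. It gives the time, the measured TCP pose, the force and the opening at its end, in the units of the state.
- ctrl.get_obs(): the state, without advancing time (a new reading comes with each control period).
- ctrl.get_image(name): name is "scene" or "top" or "wrist"; returns a dict with "img" (384x512x3 uint8, red, green, blue), "range_z" (384x512 float32, mm along the optical axis (not along the pixel's ray), 0 where there is no reading), "mtx" (3x3 intrinsics, pixels), "k1" (the pictures are not rectified: a ray, as slopes to the right and down, at radius r is drawn at 1 + k1 r^2 times it, then the intrinsics apply), "rvec" (rotation vector, rad) and "tvec" (3), from world to camera coordinates, as OpenCV has them. Camera axes: x right, y down, z forward; pixel columns grow to the right and rows downward; lengths in mm; the calibration is good to about 2 mm. A picture is of the moment at which its call begins.
- ctrl.close_job(): hands the job in, once; it reports no verdict.
The state is a dict: "t": time; "qpos": joint angles; "qvel": joint speeds; "joint_torque": joint torques, N m; "ee_pos": TCP position; "orientation": TCP orientation; "ft_force": force on the tool from outside, world axes, zero at the start; "moment": the same for the moment, N m; "width": finger opening in mm.
Only numpy, scipy, OpenCV 4.12 (cv2) and the standard library are available. Lean on these libraries where they do the work, as an engineer would, in place of code of your own. Each camera call takes 0.05 s, during which the arm holds its last target. There are 200 camera calls.

TASK

A battery cell is stuck in the slanting square holder. Take the drift rod from its rest, push it into the raised end of the holder to drive the cell out of the low end into the catch tray, then lay the rod back in the two forks of its rest and let go. Leave the other things on the bench where they are.

Things in the scene. Friction and masses are not known exactly. Their poses are not given: they have to be found in the camera images.
- holder: Fixed aluminium battery holder on a grey steel stand: square tube 90 mm long, open at both ends, 30 degrees from level; bore 37 mm wide, 36 mm high, outside 49 mm wide, 23 mm (tongue 27) above its axis. Origin on the bench under the tube's middle, which is 95 mm up. x is level, along the tube to its raised end (roughly away from the robot), z up. Base plate 90 mm wide, 8 mm high, to x = 117 mm.
- holder_mouth (a point): Centre of the bore's raised opening, 39 mm along the holder's x, 117.5 mm above the bench. Its x axis points out of the bore along the bore's axis, 30 degrees above horizontal; y across; z square to both, upwards. The low opening is 90 mm along -x.
- cell: The stuck battery cell: plain grey cylinder with steel ends, 34 mm diameter, 60 mm long, about 0.14 kg, x along its axis, origin at its centre. It starts with its upper end 20 mm inside the raised opening, its axis 1 mm below the bore's. A spring tongue in the roof grips it: about 7 to 16 N moves it. It is let go when its upper end is about 78 mm inside, and drops into the tray.
- tray: Fixed open steel catch tray under the low end of the holder, 125 x 104 mm outside, 30 mm high, walls and floor 4 mm; origin at the centre of its underside, axes along the holder's.
- rod_grip (a point): Middle of the drift rod's square wooden handle, on the rod's axis: grip here, across the y faces. Handle 110 mm long, 26 x 26 mm; from it runs a white round shaft, 22 mm diameter. x runs from tip to tail: the flat tip is 145 mm along -x, the tail 55 mm along +x. About 0.2 kg. At the start it lies level in its rest, tip roughly towards the robot, axis 50 mm above the bench.
- rod_tip (a point): Centre of the flat face at the drift rod's tip, same axes as rod_grip.
- rest: The rod's fixed grey steel rest: base 190 x 70 x 8 mm with two upright forks, origin at the centre of the underside, x along the rod. Fork for the shaft at x = -60 mm (gap 30 mm), fork for the handle's tail at x = +95 mm (gap 35 mm); each 14 mm thick, open upwards with flared lips, tops about 67 mm above the bench. It stands left or right of the holder.
- rest_seat (a point): Where the middle of the rod's handle (rod_grip) lies when the rod is in its rest: 50 mm along the rest's +x, 50 mm above the bench. Same axes as the rest.
- meter: Bystander: black multimeter lying flat, 150 x 75 x 42 mm, origin under its centre; it lies on the other side of the holder from the rest.
- calculator: Bystander: black pocket calculator, 150 x 80 x 18 mm, origin under its centre.
- spool: Bystander: spool of copper wire, 64 mm diameter, 55 mm high, origin under its centre.
- spare_cell: Bystander: a like cell standing on end on the open bench, 34 mm diameter, 62 mm high, origin at its centre.
- mug: Bystander: white mug, 80 mm diameter, 90 mm high, origin under its centre.
- screwdriver: Bystander: black-handled screwdriver lying flat, about 200 mm long.
- board: Bystander: circuit board on short feet with parts on it, 140 x 100 mm, up to 44 mm high, origin under its centre.

How it is judged (in metres and radians):
On the way, in this order (a step that is already met when the one before it is completed fails the run):
1. the rod's tip is inside the bore from the raised end and presses on the cell (x of rod_tip in the frame of holder_mouth between -0.09 and -0.012 m and horizontal distance between cell and holder below 0.05 m and contact force between rod and cell above 2 N), for 0.1 s.
2. the cell has dropped into the catch tray (x of cell in the frame of tray between -0.0585 and 0.0585 m and y of cell in the frame of tray between -0.048 and 0.048 m and z of cell in the frame of tray below 0.045 m), for 0.2 s.
At the end, for the whole second after the job is handed in: the cell rests in the tray, its centre inside the walls and under 45 mm above the tray's underside; the rod lies still in both forks, tip as at the start, its handle's middle within 20 mm of the seat and at most 6 mm above it, within 0.1 rad of the rest's axis, clear of the cell (all of step 2 and linear speed of each of cell, rod below 0.03 m/s and distance between rod_grip and rest_seat below 0.02 m and angle between the x axis of rod_grip and the x axis of rest, either way round below 0.1 rad and z of rod_grip in the frame of rest_seat below 0.006 m and x of rod_tip in the frame of rest_seat below -0.12 m and contact force between rod and cell below 0.1 N); the robot touches nothing.
It fails at once if a bystander (meter, calculator, spool, spare cell, mug, screwdriver or board) is pushed more than 30 mm from its place (distance of any of meter, calculator, spool, spare_cell, mug, screwdriver, board from where it was at the start of the episode above 0.03 m).
It also fails if it takes over 61 s, if anything falls off the work surface, if the arm or the gripper's body presses on something with over 40 N, if the wrist force passes 120 N, or if a joint passes its speed limit or range.

## Working session

There is one attempt and no reset: what is moved stays moved. The work goes in short steps, Python scripts to look and compute and a tool call to move; the robot and the scene stay as the last step left them, time stands still between calls to the robot, and variables do not carry over. Pictures are saved under pics/ and viewed, about 8 in all and at most 12, crops included, and the job is handed in when it is done.

Besides the shell and the picture viewer there is one more tool, called after ">>>" as name(argument=value, ...), one argument or row to a line, values as JSON. apply_moves: Moves the arm, as the interface text tells. Its arguments: {"type":"object","properties":{"increments":{"type":"array","items":{"type":"object","properties":{"gripper":{"type":"number"},"delta_pos":{"type":"array","items":{"type":"number"}},"dr":{"type":"array","items":{"type":"number"}}}}}},"required":["increments"]}

```bash
ls; mkdir -p pics
cat > h.py <<'E'
import numpy as np, cv2
from scipy.spatial.transform import Rotation as R
from workcell import ctrl
def shot(name, save=None):
    d=ctrl.get_image(name); np.savez(f'{save or name}.npz',**{k:np.asarray(v) for k,v in d.items()})
    if save: cv2.imwrite(f'pics/{save}.png', d['img'][...,::-1])
    return d
def load(n): return dict(np.load(f'{n}.npz'))
def world(d):
    """per pixel world points HxWx3"""
    h,w=d['range_z'].shape; v,u=np.mgrid[:h,:w].astype(float)
    return px2w(d,u,v,d['range_z'])
def px2w(d,u,v,z):
    K=d['mtx']; k1=float(d['k1']); u,v,z=map(np.asarray,(u,v,z))
    pts=np.stack([np.ravel(u),np.ravel(v)],-1).astype(float)[:,None]
    n=cv2.undistortPoints(pts,K,np.array([k1,0,0,0,0.]))[:,0]
    z=np.ravel(z).astype(float)
    c=np.c_[n*z[:,None],z]
    W=(c-np.ravel(d['tvec']))@cv2.Rodrigues(np.asarray(d['rvec'],float))[0]
    return W.reshape(u.shape+(3,))
def proj(d,P):
    return cv2.projectPoints(np.asarray(P,float).reshape(-1,1,3),np.asarray(d['rvec'],float),np.asarray(d['tvec'],float),d['mtx'],np.array([float(d['k1']),0,0,0,0]))[0][:,0]
E
python3 - <<'E'
from h import *
o=ctrl.get_obs(); print(o)
a=shot('scene','scene0'); b=shot('top','top0')
for d in(a,b):
    r=cv2.Rodrigues(np.asarray(d['rvec']))[0]; print(d['mtx'],d['k1'],-r.T@np.ravel(d['tvec']))
cv2.imwrite('pics/both.png',np.vstack([cv2.resize(a['img'],None,fx=.78,fy=.78),cv2.resize(b['img'],None,fx=.78,fy=.78)])[...,::-1])
E
```

```text
pics
{'t': 0.0, 'qpos': array([ 1.13800396e+00,  4.23840740e-01,  1.63066424e+00, -5.80584011e-06,
        1.08860922e+00, -1.89894984e-02]), 'qvel': array([ 0.00053315, -0.00099259,  0.00022664, -0.00241103, -0.00105576,
       -0.00058288]), 'joint_torque': array([-1.46517152e-03, -5.44643927e+01, -2.73673761e+01,  6.42657350e-02,
        2.27674545e-02, -1.13011752e-04]), 'ee_pos': array([251.05637058, 571.77577673, 229.91187535]), 'orientation': array([ 0.32342039,  1.54665368, -0.32576531]), 'ft_force': array([ 0.63701943, -0.22157409, -0.33145069]), 'moment': array([ 0.02489224,  0.01690639, -0.00182711]), 'width': 88.06341934609925}
[[388.87469528   0.         257.63735909]
 [  0.         388.87469528 194.03998671]
 [  0.           0.           1.        ]] -0.009852822744519344 [1220.37800954  474.87799367  871.6228506 ]
[[411.19005267   0.         253.73968718]
 [  0.         411.19005267 198.62563664]
 [  0.           0.           1.        ]] 0.038523727462982056 [ 351.61582391  -14.46023206 1360.42520182]
```

View pics/both.png

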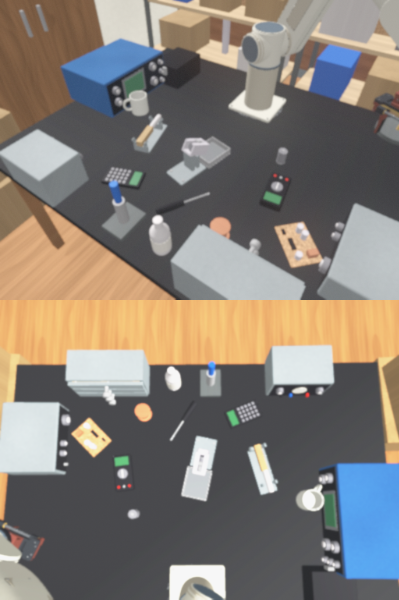

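Run:
```python
from h import *
d=load('top0'); 
big=cv2.resize(d['img'],(0,0),fx=1.55,fy=1.55,interpolation=cv2.INTER_CUBIC)
cv2.imwrite('pics/topbig.png',big[...,::-1])
```

```text
(no output)
```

View pics/topbig.png

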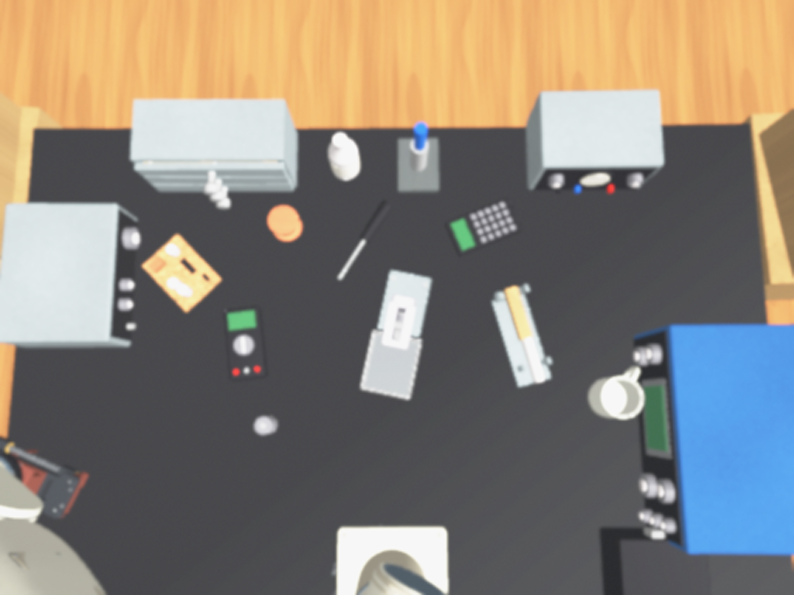

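The scene shows the rest to the right of the holder, with the handle at about (518,312) in the enlarged top view and the tip end near (540,378). The holder's tube is at about (398,322), with the tray below it at (391,364). Next I'll measure these with depth.

Run:
```python
from h import *
d=load('top0'); W=world(d); s=load('scene0'); Ws=world(s)
for nm,D,WW in(('top',d,W),('scene',s,Ws)):
    print(nm,'bench z',[np.round(np.percentile(WW[...,2][m],[5,50,95]),1) for m in [(abs(WW[...,0]-500)<150)&(abs(WW[...,1])<350)&(abs(WW[...,2])<7)]])
    I=D['img'].astype(int)
    box=(WW[...,0]>330)&(WW[...,0]<720)&(D['range_z']>0)
    # rod handle : wood colour
    rb=box&(WW[...,1]<-120)&(WW[...,1]>-360)
    wood=rb&(I[...,0]-I[...,2]>60)&(WW[...,2]>30)&(WW[...,2]<80)
    P=WW[wood]; 
    top=P[P[:,2]>np.percentile(P[:,2],60)-4]
    r=cv2.minAreaRect(top[:,:2].astype(np.float32)); print('wood',len(P),np.round(np.percentile(P[:,2],[5,25,50,75,95]),1),r)
    sh=rb&(I.min(-1)>190)&(WW[...,2]>45)&(WW[...,2]<75); Q=WW[sh]; print('white',len(Q), cv2.minAreaRect(Q[:,:2].astype(np.float32)),np.percentile(Q[:,2],[5,50,95]))
    b=rb&(WW[...,2]>4)&(WW[...,2]<12); Q=WW[b]; print('restbase',len(Q),cv2.minAreaRect(Q[:,:2].astype(np.float32)))
    hb=box&(abs(WW[...,1]+20)<110)
    for lo,hi in((4,12),(22,34),(60,140)):
        Q=WW[hb&(WW[...,2]>lo)&(WW[...,2]<hi)]; print('hold',lo,hi,len(Q),cv2.minAreaRect(Q[:,:2].astype(np.float32)))
crop=lambda D,x0,y0,x1,y1,f: cv2.resize(D['img'][y0:y1,x0:x1],None,fx=f,fy=f,interpolation=cv2.INTER_CUBIC)
a=crop(d,225,165,365,265,5.5); b=crop(s,165,140,305,240,5.5)
cv2.imwrite('pics/c1.png',np.hstack([cv2.resize(crop(d,225,165,365,265,2.8),(400,286)),cv2.resize(crop(s,165,140,305,240,2.8),(400,286))])[...,::-1])
cv2.imwrite('pics/c_top.png',a[...,::-1])
```

```text
top bench z [array([-4.7,  0. ,  5.2])]
wood 249 [58.2 60.6 62.6 64.  66.3] ((542.303955078125, -260.2745361328125), (107.27976989746094, 23.75323486328125), 15.187719345092773)
white 264 ((496.4339599609375, -275.59716796875), (192.17481994628906, 62.000999450683594), 14.83727741241455) [50.35463951 58.63378883 65.15269133]
restbase 1047 ((525.6124267578125, -240.28024291992188), (387.1159362792969, 238.9396209716797), 0.08023469895124435)
hold 4 12 1484 ((526.0330200195312, -19.4923095703125), (219.0507354736328, 386.5536193847656), 89.84645080566406)
hold 22 34 160 ((545.5096435546875, 5.168861389160156), (352.218994140625, 130.05075073242188), 2.334120273590088)
hold 60 140 519 ((521.5963745117188, -17.687362670898438), (48.814632415771484, 101.49442291259766), 77.5456771850586)
scene bench z [array([-3.9, -0.8,  4.8])]
wood 131 [58.8 60.2 61.  62.1 63.7] ((544.4677734375, -260.6744079589844), (105.45621490478516, 22.97601318359375), 16.98465347290039)
white 72 ((446.3946838378906, -291.8087158203125), (86.7660140991211, 23.91168212890625), 12.095643043518066) [53.56737764 57.96519249 60.67070036]
restbase 338 ((562.0252685546875, -223.57017517089844), (342.438232421875, 118.16856384277344), 12.196768760681152)
hold 4 12 943 ((549.1176147460938, -20.2767333984375), (353.40484619140625, 191.2378692626953), 4.195913791656494)
hold 22 34 240 ((543.7943115234375, 9.04128646850586), (110.50595092773438, 350.4609680175781), 89.7783203125)
hold 60 140 736 ((522.4660034179688, -16.477630615234375), (52.87112045288086, 101.81977081298828), 77.62423706054688)
```

View pics/c_top.png

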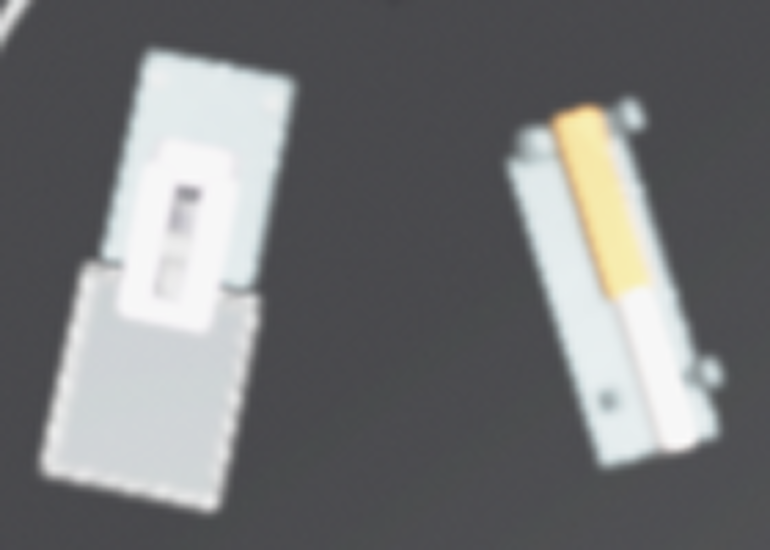

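The enlarged top crop shows these pixel positions:
- Base plate far corners: (148,50) and (295,77).
- Tray rim corners: (88,262), (262,295), (217,512) and (42,475).
- Rest base corners: (510,160), (600,467) and (718,437).
- Rod handle: from (578,108) to (628,295), with the tip near (678,448).

I'll check these against the depth fits.

```bash
cat >> h.py <<'E'
def onplane(d,u,v,h):
    p0=px2w(d,np.array([u]),np.array([v]),np.array([500.]))[0]; p1=px2w(d,np.array([u]),np.array([v]),np.array([1000.]))[0]
    return p0+(p1-p0)*(h-p0[2])/(p1[2]-p0[2])
E
python3 - <<'E'
from h import *
d=load('top0')
f=lambda u,v,h: onplane(d,u/5.5+225-.4,v/5.5+165-.4,h)
def show(n,pts,h):
    P=np.array([f(u,v,h) for u,v in pts]); print(n,np.round(P[:,:2],1).tolist()); return P
B=show('base',[(148,50),(295,77)],8)
T=show('tray',[(88,262),(262,295),(217,512),(42,475)],30)
Rr=show('rest',[(510,160),(600,467),(718,437)],8)
A=show('rodtop tail,joint',[(578,108),(628,295)],63)
t=show('tip',[(678,448)],61)
ang=lambda v: np.degrees(np.arctan2(v[1],v[0]))
print('base yaw',ang(B[0]-B[1])-90,np.linalg.norm(B[0]-B[1]))
print('tray yaw',ang(T[0]-T[3]),ang(T[1]-T[2]),ang(T[0]-T[1])-90,ang(T[3]-T[2])-90,'c',T.mean(0),np.linalg.norm(T[0]-T[3]),np.linalg.norm(T[0]-T[1]))
print('rest yaw',ang(Rr[0]-Rr[1]),ang(Rr[1]-Rr[2])-90,np.linalg.norm(Rr[0]-Rr[1]),np.linalg.norm(Rr[1]-Rr[2]),'c',(Rr[0]+Rr[2])/2)
print('rod yaw',ang(A[0]-A[1]),ang(A[0]-t[0]),'mid',A.mean(0))
u=np.array([np.cos(np.radians(-12.3)),np.sin(np.radians(-12.3))]); print('holder from base',B[:,:2].mean(0)-117*u)
E
```

```text
base [[645.1, 0.8], [627.8, -88.7]]
tray [[512.3, 36.5], [492.1, -66.3], [365.5, -38.7], [387.3, 63.2]]
rest [[575.9, -218.0], [391.4, -265.9], [408.9, -336.1]]
rodtop tail,joint [[597.2, -250.0], [487.8, -275.1]]
tip [[400.5, -300.6]]
base yaw -10.934717533215093 91.17309488472974
tray yaw -12.063922292309705 -12.288068304551587 -11.066264070160102 -12.054785931503815 c [439.29148376  -1.30662839  30.        ] 127.80074162199541 104.76222506034681
rest yaw 14.561872128573816 13.978244609941996 190.564258838482 72.35170029623251 c [ 492.36967395 -277.05194297    8.        ]
rod yaw 12.915075381249473 14.424268212929691 mid [ 542.48921284 -262.56057092   63.        ]
holder from base [522.11892292 -19.0029685 ]
```

```bash
cat >> h.py <<'E'
def cur():
    o=ctrl.get_obs(); return np.array(o['ee_pos']),R.from_rotvec(o['orientation']),o
def frame(yaw,pitch,flip=1):
    """tool orientation for rod with yaw/pitch (deg): tool y = flip*rod y, tool x = -rod z"""
    Rr=R.from_euler('ZY',[yaw,-pitch],degrees=True).as_matrix()
    x=-Rr[:,2]; y=flip*Rr[:,1]; return R.from_matrix(np.c_[x,y,np.cross(x,y)])
def plan(p1,R1,n,p0=None,R0=None,verbose=1):
    """n equal rows from (p0,R0) to (p1,R1): linear pos, slerp rot; returns rows cm/rad"""
    if p0 is None: p0,R0,_=cur()
    rv=(R0.inv()*R1).as_rotvec(); out=[]
    for i in range(n):
        Ri=R0*R.from_rotvec(rv*i/n); out.append(Ri.inv().apply((np.asarray(p1)-p0)/n)/10)
    if verbose:
        for o in out: print(np.round(o,2).tolist(),np.round(rv/n,4).tolist())
    return out,rv/n
E
python3 - <<'E'
from h import *
p,Rc,o=cur(); print(p,np.round(Rc.as_matrix(),3))
for fl in(1,-1):
    print(fl,np.degrees((Rc.inv()*frame(14.4,0,fl)).as_rotvec()))
    print('  at holder',np.degrees((frame(14.4,0,fl).inv()*frame(-12,30,fl)).as_rotvec()))
E
```

```text
[251.08184143 571.80624076 229.9651482 ] [[-0.001  0.402  0.916]
 [-0.001  0.916 -0.402]
 [-1.    -0.001 -0.   ]]
1 [-3.81073174e+01 -2.76853201e-02  7.59615973e-02]
  at holder [ 25.78984048 -29.46249975  -6.91036693]
-1 [1.41892648e+02 9.76870999e-02 3.56034987e-02]
  at holder [25.78984048 29.46249975  6.91036693]
```

>>> apply_moves(
  increments=[
    {"gripper":100,"delta_pos":[0,-1.3,1.2],"dr":[0,0,0]},
    {"gripper":100,"delta_pos":[0,-2.6,2.4],"dr":[0,0,0]},
    {"gripper":100,"delta_pos":[0,-2.6,2.4],"dr":[0,0,0]},
    {"gripper":100,"delta_pos":[0,-2.6,2.4],"dr":[0,0,0]},
    {"gripper":100,"delta_pos":[0,-2.6,2.4],"dr":[0,0,0]},
  ],
)

```text
t: 0.52
ee_pos: [303.0, 420.0, 230.2]
orientation: [0.323, 1.547, -0.325]
ft_force: [0.4, 0.3, -0.6]
width: 87.7
```

>>> apply_moves(
  increments=[
    {"gripper":100,"delta_pos":[0,-2.6,2.4],"dr":[0,0,0]},
    {"gripper":100,"delta_pos":[0,-2.6,2.4],"dr":[0,0,0]},
    {"gripper":100,"delta_pos":[0,-2.6,2.4],"dr":[0,0,0]},
    {"gripper":100,"delta_pos":[0,-2.6,2.4],"dr":[0,0,0]},
    {"gripper":100,"delta_pos":[0,-2.6,2.4],"dr":[0,0,0]},
  ],
)

```text
t: 0.93
ee_pos: [360.7, 252.7, 230.6]
orientation: [0.324, 1.547, -0.324]
ft_force: [-0.2, 0.3, -0.3]
width: 87.9
```

>>> apply_moves(
  increments=[
    {"gripper":100,"delta_pos":[0,-2.6,2.4],"dr":[0,0,0]},
    {"gripper":100,"delta_pos":[0,-2.6,2.4],"dr":[0,0,0]},
    {"gripper":100,"delta_pos":[0,-2.6,2.4],"dr":[0,0,0]},
    {"gripper":100,"delta_pos":[0,-2.6,2.4],"dr":[0,0,0]},
    {"gripper":100,"delta_pos":[0,-2.6,2.4],"dr":[0,0,0]},
  ],
)

```text
t: 1.35
ee_pos: [418.3, 85.4, 230.7]
orientation: [0.325, 1.546, -0.325]
ft_force: [1.0, -0.4, 0.2]
width: 87.7
```

>>> apply_moves(
  increments=[
    {"gripper":100,"delta_pos":[0,-2.6,2.4],"dr":[0,0,0]},
    {"gripper":100,"delta_pos":[0,-2.6,2.4],"dr":[0,0,0]},
    {"gripper":100,"delta_pos":[0,-2.6,2.4],"dr":[0,0,0]},
    {"gripper":100,"delta_pos":[0,-2.6,2.4],"dr":[0,0,0]},
    {"gripper":100,"delta_pos":[0,-2.6,2.4],"dr":[0,0,0]},
  ],
)

```text
t: 1.77
ee_pos: [475.9, -82.0, 230.5]
orientation: [0.325, 1.547, -0.325]
ft_force: [0.6, 1.7, -0.5]
width: 87.7
```

Run:
```python
from h import *
p,Rc,o=cur(); print(o['t'],p,o['qpos'],np.round(Rc.as_matrix(),3))
plan([542,-262.5,190],frame(14.4,0),10)
```

```text
1.7667 [475.94113068 -81.95737888 230.54579132] [-1.95208191e-01  2.14129282e-01  1.93635691e+00  7.08480474e-05
  9.91402185e-01 -1.35195740e+00] [[-0.     0.402  0.915]
 [ 0.     0.915 -0.402]
 [-1.    -0.    -0.   ]]
[0.41, -1.39, 1.33] [-0.0665, -0.0, -0.0]
[0.41, -1.47, 1.24] [-0.0665, -0.0, -0.0]
[0.41, -1.55, 1.14] [-0.0665, -0.0, -0.0]
[0.41, -1.62, 1.03] [-0.0665, -0.0, -0.0]
[0.41, -1.69, 0.92] [-0.0665, -0.0, -0.0]
[0.41, -1.75, 0.81] [-0.0665, -0.0, -0.0]
[0.41, -1.8, 0.69] [-0.0665, -0.0, -0.0]
[0.41, -1.84, 0.57] [-0.0665, -0.0, -0.0]
[0.41, -1.87, 0.44] [-0.0665, -0.0, -0.0]
[0.41, -1.9, 0.32] [-0.0665, -0.0, -0.0]
```

>>> apply_moves(
  increments=[
    {"gripper":100,"delta_pos":[0.4,-1.39,1.33],"dr":[-0.0665,0,0]},
    {"gripper":100,"delta_pos":[0.4,-1.47,1.24],"dr":[-0.0665,0,0]},
    {"gripper":100,"delta_pos":[0.4,-1.55,1.14],"dr":[-0.0665,0,0]},
    {"gripper":100,"delta_pos":[0.4,-1.62,1.03],"dr":[-0.0665,0,0]},
    {"gripper":100,"delta_pos":[0.4,-1.69,0.92],"dr":[-0.0665,0,0]},
  ],
)

```text
t: 2.18
ee_pos: [509.0, -171.4, 210.1]
orientation: [0.062, 1.571, -0.061]
ft_force: [0.5, -1.0, 0.5]
width: 87.8
```

>>> apply_moves(
  increments=[
    {"gripper":100,"delta_pos":[0.4,-1.75,0.81],"dr":[-0.0665,0,0]},
    {"gripper":100,"delta_pos":[0.4,-1.8,0.69],"dr":[-0.0665,0,0]},
    {"gripper":100,"delta_pos":[0.4,-1.84,0.57],"dr":[-0.0665,0,0]},
    {"gripper":100,"delta_pos":[0.4,-1.87,0.44],"dr":[-0.0665,0,0]},
    {"gripper":100,"delta_pos":[0.4,-1.9,0.32],"dr":[-0.0665,0,0]},
  ],
)

```text
t: 2.6
ee_pos: [542.1, -261.6, 190.1]
orientation: [-0.199, 1.562, 0.2]
ft_force: [0.6, 0.6, -0.5]
width: 87.5
```

Run:
```python
from h import *
p,Rc,o=cur(); print(p,np.degrees((Rc.inv()*frame(14.4,0)).as_rotvec()))
d=shot('wrist','w1'); W=world(d); I=d['img'].astype(int)
wood=(I[...,0]-I[...,2]>60)&(W[...,2]>50)&(W[...,2]<80)
P=W[wood]; print(len(P),np.percentile(P[:,2],[5,50,95]) if len(P) else 0)
if len(P): print(cv2.minAreaRect(P[:,:2].astype(np.float32)))
cv2.imwrite('pics/w1b.png',cv2.resize(d['img'],(760,570))[...,::-1])
```

```text
[ 542.12525646 -261.64117099  190.05111821] [ 0.17557855 -0.03692607 -0.03248156]
1941 [62.57657873 63.74765592 64.83276805]
((540.8975830078125, -263.138427734375), (106.93256378173828, 22.711688995361328), 15.280808448791504)
```

View pics/w1b.png

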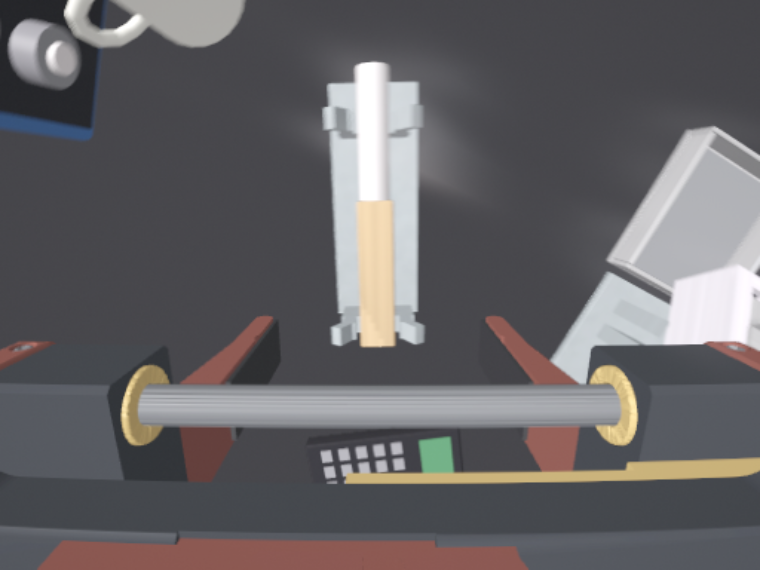

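The wrist view shows the rod seated in both forks: handle from (375,200) to (378,345) and tip at (371,65). The fingers straddle it with room to spare. I'll refine the axis and plan the descent.

Run:
```python
from h import *
d=load('w1'); W=world(d); I=d['img'].astype(int)
u=np.array([np.cos(.26),np.sin(.26)]); n=np.array([-u[1],u[0]]); c=np.array([541,-263.])
X=(W[...,:2]-c)@u; Y=(W[...,:2]-c)@n
m=(abs(Y)<22)&(X>-170)&(X<70)&(W[...,2]>50)&(W[...,2]<80)&((I[...,0]-I[...,2]>60)|(I.min(-1)>200))
xs=[];ys=[]
for a in np.arange(-142,50,6):
    k=m&(X>=a)&(X<a+6)
    if k.sum()>15: lo,hi=np.percentile(Y[k],[3,97]); xs.append(a+3); ys.append((lo+hi)/2); print(a,round(lo,1),round(hi,1),end=' | ')
f=np.polyfit(xs,ys,1); print('\nfit',f,'yaw',np.degrees(.26+np.arctan(f[0])),'centre',c+n*f[1])
wd=m&(I[...,0]-I[...,2]>60); print('handle X',np.percentile(X[wd],[.5,99.5]),'tip',np.percentile(X[m],.5))
```

```text
-142 -10.6 5.4 | -136 -10.7 9.9 | -130 -10.8 10.6 | -124 -11.0 10.5 | -118 -15.9 21.1 | -112 -10.0 21.2 | -106 -14.3 20.4 | -100 -10.2 9.4 | -94 -10.4 10.5 | -88 -10.5 10.5 | -82 -9.4 10.5 | -76 -9.5 10.5 | -70 -9.6 10.5 | -64 -9.7 10.5 | -58 -9.9 12.4 | -52 -11.5 13.4 | -46 -10.7 13.4 | -40 -10.7 13.5 | -34 -10.8 13.5 | -28 -10.9 13.5 | -22 -11.0 13.0 | -16 -11.1 10.3 | -10 -11.0 13.6 | -4 -10.2 10.4 | 2 -10.3 10.3 | 8 -10.4 10.3 | 14 -10.5 10.4 | 20 -10.6 10.4 | 26 -10.7 10.4 | 32 -9.8 10.4 | 38 -9.8 20.9 | 44 -11.0 21.1 | 
fit [0.00648241 1.22209093] yaw 15.268311925955704 centre [ 540.68582419 -261.81898358]
handle X [-52.92049473  52.85287344] tip -143.0556393533367
```

>>> apply_moves(
  increments=[
    {"gripper":100,"delta_pos":[2,-0.1,-0.13],"dr":[-0.01,0,0]},
    {"gripper":100,"delta_pos":[3,0,0],"dr":[0,0,0]},
    {"gripper":100,"delta_pos":[3,0,0],"dr":[0,0,0]},
    {"gripper":100,"delta_pos":[2,0,0],"dr":[0,0,0]},
    {"gripper":100,"delta_pos":[2,0,0],"dr":[0,0,0]},
  ],
)

```text
t: 3.07
ee_pos: [540.2, -261.4, 68.9]
orientation: [-0.203, 1.563, 0.205]
ft_force: [0.8, 0.7, -0.4]
width: 87.7
```

>>> apply_moves(
  increments=[
    {"gripper":100,"delta_pos":[1.5,0,0],"dr":[0,0,0]},
    {"gripper":100,"delta_pos":[1,0,0],"dr":[0,0,0]},
    {"gripper":100,"delta_pos":[0.6,0,0],"dr":[0,0,0]},
    {"gripper":100,"delta_pos":[0,0,0],"dr":[0,0,0]},
    {"gripper":100,"delta_pos":[0,0,0],"dr":[0,0,0]},
  ],
)

```text
t: 3.48
ee_pos: [541.4, -262.1, 40.0]
orientation: [-0.205, 1.561, 0.205]
ft_force: [0.3, 0.7, -0.4]
width: 87.6
```

>>> apply_moves(
  increments=[
    {"gripper":0,"delta_pos":[0,0,0],"dr":[0,0,0]},
    {"gripper":0,"delta_pos":[0,0,0],"dr":[0,0,0]},
    {"gripper":0,"delta_pos":[0,0,0],"dr":[0,0,0]},
    {"gripper":0,"delta_pos":[0,0,0],"dr":[0,0,0]},
    {"gripper":0,"delta_pos":[0,0,0],"dr":[0,0,0]},
  ],
)

```text
t: 3.9
ee_pos: [541.4, -262.2, 40.1]
orientation: [-0.205, 1.561, 0.205]
ft_force: [-0.5, -0.3, -0.8]
width: 58.0
```

>>> apply_moves(
  increments=[
    {"gripper":0,"delta_pos":[0,0,0],"dr":[0,0,0]},
    {"gripper":0,"delta_pos":[0,0,0],"dr":[0,0,0]},
    {"gripper":0,"delta_pos":[0,0,0],"dr":[0,0,0]},
    {"gripper":0,"delta_pos":[0,0,0],"dr":[0,0,0]},
    {"gripper":0,"delta_pos":[0,0,0],"dr":[0,0,0]},
  ],
)

```text
t: 4.32
ee_pos: [541.2, -262.2, 39.6]
orientation: [-0.205, 1.561, 0.205]
ft_force: [-0.0, -1.6, -0.6]
width: 25.7
```

>>> apply_moves(
  increments=[
    {"gripper":0,"delta_pos":[-1,0,0],"dr":[0,0,0]},
    {"gripper":0,"delta_pos":[-2,0,0],"dr":[0,0,0]},
    {"gripper":0,"delta_pos":[-3,0,0],"dr":[0,0,0]},
    {"gripper":0,"delta_pos":[-3,0,0],"dr":[0,0,0]},
    {"gripper":0,"delta_pos":[-3,0,0],"dr":[0,0,0]},
  ],
)

```text
t: 4.73
ee_pos: [540.7, -261.9, 161.2]
orientation: [-0.205, 1.562, 0.205]
ft_force: [1.4, -0.1, -2.0]
width: 25.7
```

>>> apply_moves(
  increments=[
    {"gripper":0,"delta_pos":[-3,0,0],"dr":[0,0,0]},
    {"gripper":0,"delta_pos":[-3,0,0],"dr":[0,0,0]},
    {"gripper":0,"delta_pos":[-2,0,0],"dr":[0,0,0]},
    {"gripper":0,"delta_pos":[-1,0,0],"dr":[0,0,0]},
    {"gripper":0,"delta_pos":[0,0,0],"dr":[0,0,0]},
  ],
)

```text
t: 5.15
ee_pos: [542.2, -262.6, 252.5]
orientation: [-0.207, 1.557, 0.203]
ft_force: [0.6, -0.7, -1.0]
width: 25.6
```

```bash
cat >> h.py <<'E'
H=np.array([522,-18.]); YAW=-12.2
def target(tipx,dy=0,dz=0,H=H,yaw=YAW,pitch=30,gripoff=0):
    """TCP pose putting rod tip at (tipx,dy,dz) in mouth frame"""
    Rr=R.from_euler('ZY',[yaw,-pitch],degrees=True); Rh=R.from_euler('ZY',[yaw,-30],degrees=True)
    a=np.radians(yaw); M=np.r_[H+39*np.array([np.cos(a),np.sin(a)]),117.5]
    tip=M+Rh.apply([tipx,dy,dz]); grip=tip+Rr.apply([145+gripoff,0,0]); return grip+Rr.apply([0,0,-11]),frame(yaw,pitch)
E
python3 - <<'E'
from h import *
p,Rc,o=cur(); print(p,o['ft_force'],o['width'])
d=shot('wrist','w2')
P,T=target(60,0,30); print(P); plan(P,T,15)
E
```

```text
[ 542.1633191 -262.6156704  252.5127229] [ 0.61514322 -0.71397829 -0.95316458] 25.555205454632958
[724.35950276 -61.75167314 236.45448267]
[0.09, 0.98, 1.52] [0.0309, -0.0341, -0.0082]
[0.14, 1.02, 1.49] [0.0309, -0.0341, -0.0082]
[0.18, 1.07, 1.45] [0.0309, -0.0341, -0.0082]
[0.22, 1.12, 1.41] [0.0309, -0.0341, -0.0082]
[0.26, 1.16, 1.37] [0.0309, -0.0341, -0.0082]
[0.29, 1.2, 1.32] [0.0309, -0.0341, -0.0082]
[0.33, 1.25, 1.27] [0.0309, -0.0341, -0.0082]
[0.36, 1.29, 1.22] [0.0309, -0.0341, -0.0082]
[0.39, 1.33, 1.17] [0.0309, -0.0341, -0.0082]
[0.42, 1.37, 1.11] [0.0309, -0.0341, -0.0082]
[0.44, 1.4, 1.06] [0.0309, -0.0341, -0.0082]
[0.47, 1.44, 1.0] [0.0309, -0.0341, -0.0082]
[0.49, 1.47, 0.94] [0.0309, -0.0341, -0.0082]
[0.51, 1.51, 0.87] [0.0309, -0.0341, -0.0082]
[0.52, 1.54, 0.81] [0.0309, -0.0341, -0.0082]
```

>>> apply_moves(
  increments=[
    {"gripper":0,"delta_pos":[0.09,0.98,1.52],"dr":[0.031,-0.034,-0.008]},
    {"gripper":0,"delta_pos":[0.14,1.02,1.49],"dr":[0.031,-0.034,-0.008]},
    {"gripper":0,"delta_pos":[0.18,1.07,1.45],"dr":[0.031,-0.034,-0.008]},
    {"gripper":0,"delta_pos":[0.22,1.12,1.41],"dr":[0.031,-0.034,-0.008]},
    {"gripper":0,"delta_pos":[0.26,1.16,1.37],"dr":[0.031,-0.034,-0.008]},
  ],
)

```text
t: 5.62
ee_pos: [601.4, -194.3, 242.3]
orientation: [-0.092, 1.398, 0.067]
ft_force: [0.0, 0.7, -1.2]
width: 25.6
```

>>> apply_moves(
  increments=[
    {"gripper":0,"delta_pos":[0.29,1.2,1.32],"dr":[0.031,-0.034,-0.008]},
    {"gripper":0,"delta_pos":[0.33,1.25,1.27],"dr":[0.031,-0.034,-0.008]},
    {"gripper":0,"delta_pos":[0.36,1.29,1.22],"dr":[0.031,-0.034,-0.008]},
    {"gripper":0,"delta_pos":[0.39,1.33,1.17],"dr":[0.031,-0.034,-0.008]},
    {"gripper":0,"delta_pos":[0.42,1.37,1.11],"dr":[0.031,-0.034,-0.008]},
  ],
)

```text
t: 6.03
ee_pos: [662.2, -127.5, 237.3]
orientation: [0.014, 1.227, -0.065]
ft_force: [0.5, 0.4, -1.7]
width: 25.7
```

>>> apply_moves(
  increments=[
    {"gripper":0,"delta_pos":[0.44,1.4,1.06],"dr":[0.031,-0.034,-0.008]},
    {"gripper":0,"delta_pos":[0.47,1.44,1.0],"dr":[0.031,-0.034,-0.008]},
    {"gripper":0,"delta_pos":[0.49,1.47,0.94],"dr":[0.031,-0.034,-0.008]},
    {"gripper":0,"delta_pos":[0.51,1.51,0.87],"dr":[0.031,-0.034,-0.008]},
    {"gripper":0,"delta_pos":[0.52,1.54,0.81],"dr":[0.031,-0.034,-0.008]},
  ],
)

```text
t: 6.45
ee_pos: [723.3, -60.8, 232.4]
orientation: [0.117, 1.05, -0.193]
ft_force: [-0.0, -0.7, -2.0]
width: 25.8
```

Run:
```python
from h import *
p,Rc,o=cur(); P,T=target(60,0,30); print(p,P,np.degrees((Rc.inv()*T).as_rotvec()),o['ft_force'],o['width'])
d=shot('wrist','w3'); cv2.imwrite('pics/w3b.png',cv2.resize(d['img'],(760,570))[...,::-1])
W=world(d)
# tube roof plane, expressed in holder frame estimate
a=np.radians(YAW); Rh=R.from_euler('ZY',[YAW,-30],degrees=True); M=np.r_[H+39*np.array([np.cos(a),np.sin(a)]),117.5]
L=Rh.inv().apply(W.reshape(-1,3)-M).reshape(W.shape)
m=(d['range_z']>0)&(L[...,0]<5)&(L[...,0]>-95)&(abs(L[...,1])<40)&(L[...,2]>15)&(L[...,2]<32)
Q=L[m]; print(m.sum(),'roof z',np.percentile(Q[:,2],[5,25,50,75,95]),'x',np.percentile(Q[:,0],[.5,99.5]))
for x in range(-90,0,15):
    k=(Q[:,0]>x)&(Q[:,0]<x+15)
    if k.sum()>20: print(x,np.percentile(Q[k,1],[1,99]),np.median(Q[k,2]))
```

```text
[723.25206539 -60.81417201 232.42014026] [724.35950276 -61.75167314 236.45448267] [-0.2101704 -0.4320754 -0.1213192] [-4.14714714e-04 -7.32879027e-01 -2.02612473e+00] 25.754206920528954Traceback (most recent call last):
  File "<stdin>", line 9, in <module>
    return _quantile_unchecked(
        a, q, axis, out, overwrite_input, method, keepdims, weights)
    return _ureduce(a,
                    func=_quantile_ureduce_func,
    ...<5 lines>...
                    overwrite_input=overwrite_input,
                    method=method)
    r = func(a, **kwargs)
    result = _quantile(arr,
                       quantiles=q,
    ...<2 lines>...
                       out=out,
                       weights=wgt)
    slices_having_nans = np.isnan(arr[-1, ...])
                                  ~~~^^^^^^^^^
IndexError: index -1 is out of bounds for axis 0 with size 0
```

View pics/w3b.png

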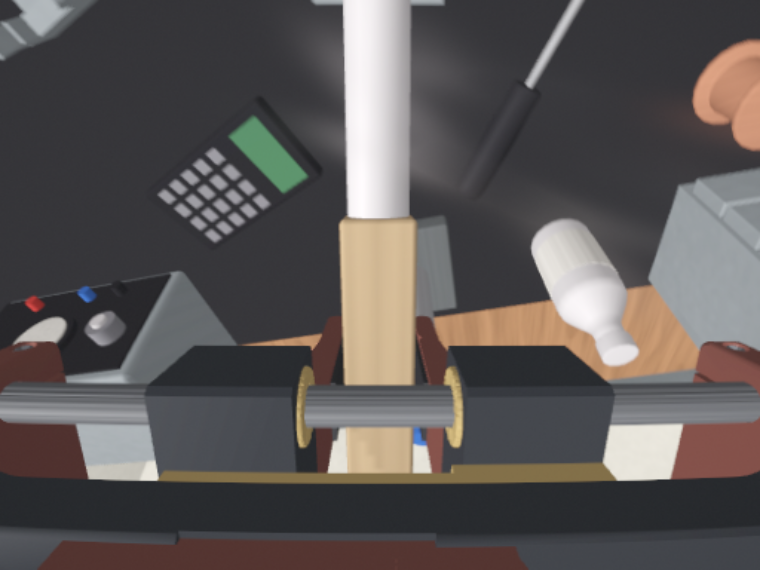

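The wrist view shows the rod straight in the jaws (shaft 345–412 px wide, handle joint at row 218), but not the holder. I'll use the scene and top cameras for the mouth and the tip.

Run:
```python
from h import *
p,Rc,o=cur()
a=np.radians(YAW); Rh=R.from_euler('ZY',[YAW,-30],degrees=True); M=np.r_[H+39*np.array([np.cos(a),np.sin(a)]),117.5]
tip=p+Rc.apply([-11,0,-145]); print('nominal tip mouth frame',Rh.inv().apply(tip-M), 'px', M)
for n,cp in(('scene','sc3'),('top','tp3')):
    d=shot(n,cp); print(n,'mouth px',proj(d,M),'tip px',proj(d,tip))
    for D,tag in((load(n+'0'),'old'),):
        W=world(D); L=Rh.inv().apply(W.reshape(-1,3)-M).reshape(W.shape)
        m=(D['range_z']>0)&(L[...,0]<10)&(L[...,0]>-100)&(abs(L[...,1])<40)&(L[...,2]>14)&(L[...,2]<34)
        Q=L[m]; print(n,tag,m.sum(),'roof z',np.percentile(Q[:,2],[5,25,50,75,95]),'x',np.percentile(Q[:,0],[1,99]))
        for x in range(-90,0,30):
            k=(Q[:,0]>x)&(Q[:,0]<x+30)
            if k.sum()>10: print(x,np.percentile(Q[k,1],[2,98]),np.median(Q[k,2]))
    W=world(d); L=Rh.inv().apply(W.reshape(-1,3)-M).reshape(W.shape); I=d['img'].astype(int)
    m=(d['range_z']>0)&(L[...,0]>35)&(L[...,0]<115)&(abs(L[...,1])<30)&(L[...,2]>5)&(L[...,2]<60)
    Q=L[m]; print('shaft',m.sum(),'x',np.percentile(Q[:,0],[2]),'y',np.percentile(Q[:,1],[3,97]),'z',np.percentile(Q[:,2],[50,97]))
d=load('sc3'); u,v=map(int,proj(d,M)[0]); c=cv2.resize(d['img'][v-50:v+40,u-60:u+60],None,fx=6,fy=6,interpolation=cv2.INTER_CUBIC)
cv2.imwrite('pics/c3.png',c[...,::-1]); print(u-60,v-50)
```

```text
nominal tip mouth frame [57.13236398  3.87594272 27.20226842] px [560.11921988 -26.24166706 117.5       ]
scene mouth px [[240.3523704  188.70487015]] tip px [[231.01827517 181.42645485]]
scene old 215 roof z [15.30348977 19.31929361 21.61547031 22.37901811 24.8102188 ] x [-90.80194288  -0.13365516]
-90 [-22.982852    26.03289745] 21.324865613567493
-60 [-22.67300599  25.72188743] 22.332698552561396
-30 [-24.35496155  26.01535479] 21.245898838203303
shaft 116 x [59.38865868] y [ 3.18556962 15.18141115] z [29.66250988 35.55641684]
top mouth px [[260.00222178 193.20223333]] tip px [[261.35997434 178.28412308]]
top old 376 roof z [16.40374451 21.18991698 23.01456971 24.86524273 27.31238844] x [-89.5765639   -0.66943447]
-90 [-23.25331701  23.784821  ] 22.25363819037873
-60 [-22.77690326  23.22254952] 24.021070095814068
-30 [-23.57690981  23.97622092] 22.8242262070358
shaft 28 x [58.35975753] y [-8.34500572 11.39672824] z [36.16292856 39.76026871]
180 138
```

View pics/c3.png

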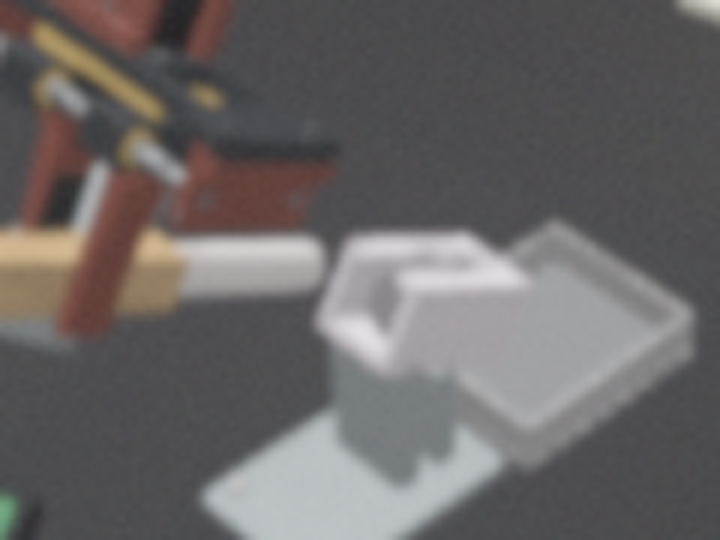

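The scene crop shows the white tip at about (320,265) in the crop. It sits just above and outside the square mouth, whose raised opening is around (365,300), and the estimate agrees with the roof plane. Next I line the rod up on the bore axis.

Run:
```python
from h import *
P,T=target(15,0.5,-0.3); plan(P,T,5)
```

```text
[0.56, -0.01, -0.82] [0.0001, -0.002, -0.0006]
[0.56, -0.01, -0.82] [0.0001, -0.002, -0.0006]
[0.56, -0.01, -0.82] [0.0001, -0.002, -0.0006]
[0.55, -0.01, -0.83] [0.0001, -0.002, -0.0006]
[0.55, -0.01, -0.83] [0.0001, -0.002, -0.0006]
```

>>> apply_moves(
  increments=[
    {"gripper":0,"delta_pos":[0.56,-0.01,-0.82],"dr":[0,-0.002,-0.0006]},
    {"gripper":0,"delta_pos":[0.56,-0.01,-0.82],"dr":[0,-0.002,-0.0006]},
    {"gripper":0,"delta_pos":[0.56,-0.01,-0.82],"dr":[0,-0.002,-0.0006]},
    {"gripper":0,"delta_pos":[0.55,-0.01,-0.82],"dr":[0,-0.002,-0.0006]},
    {"gripper":0,"delta_pos":[0.55,-0.01,-0.82],"dr":[0,-0.002,-0.0006]},
  ],
)

```text
t: 7.02
ee_pos: [702.0, -57.9, 189.6]
orientation: [0.113, 1.038, -0.196]
ft_force: [-0.6, -0.7, -1.4]
width: 26.1
```

```bash
cat >> h.py <<'E'
def tipm():
    p,Rc,o=cur(); a=np.radians(YAW); Rh=R.from_euler('ZY',[YAW,-30],degrees=True); M=np.r_[H+39*np.array([np.cos(a),np.sin(a)]),117.5]
    tip=p+Rc.apply([-11,0,-145]); T=target(0)[1]
    print('t',o['t'],'tip',np.round(Rh.inv().apply(tip-M),1),'axis err deg',np.round(np.degrees((Rc.inv()*T).as_rotvec()),2),'F mouth',np.round(Rh.inv().apply(o['ft_force']),1),'w',round(o['width'],1))
    return Rh,M
E
python3 - <<'E'
from h import *
tipm(); Rh,M=tipm()
d=shot('scene','sc4'); u,v=map(int,proj(d,M)[0])
a=cv2.resize(d['img'][v-35:v+25,u-45:u+35],None,fx=5,fy=5,interpolation=cv2.INTER_CUBIC)
e=shot('top','tp4'); u,v=map(int,proj(e,M)[0])
b=cv2.resize(e['img'][v-35:v+25,u-40:u+40],None,fx=5,fy=5,interpolation=cv2.INTER_CUBIC)
cv2.imwrite('pics/c4.png',np.hstack([a,b])[...,::-1])
P,T=target(-10,0.5,-0.3); plan(P,T,5)
E
```

```text
t 7.0167 tip [16.8 -0.6  0.1] axis err deg [-0.16  0.25  0.06] F mouth [-1.1 -0.8 -1. ] w 26.1
t 7.0167 tip [16.8 -0.6  0.1] axis err deg [-0.16  0.25  0.06] F mouth [-1.1 -0.8 -1. ] w 26.1
[0.01, 0.03, -0.5] [-0.0005, 0.0002, 0.0003]
[0.01, 0.03, -0.5] [-0.0005, 0.0002, 0.0003]
[0.01, 0.03, -0.5] [-0.0005, 0.0002, 0.0003]
[0.01, 0.03, -0.5] [-0.0005, 0.0002, 0.0003]
[0.01, 0.03, -0.5] [-0.0005, 0.0002, 0.0003]
```

View pics/c4.png

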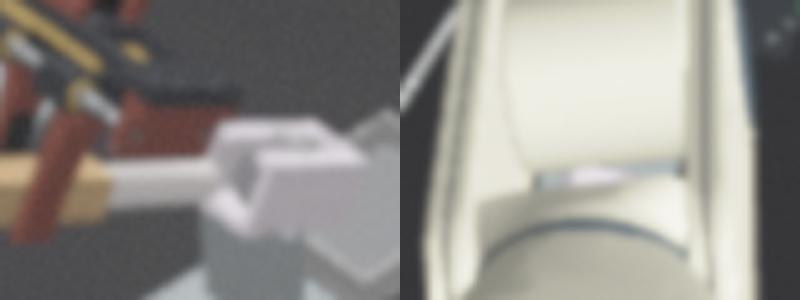

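The left half of the crop shows the tip meeting the opening centrally at about (215,180). I'll insert it.

>>> apply_moves(
  increments=[
    {"gripper":0,"delta_pos":[0.01,0.02,-0.5],"dr":[0,0,0]},
    {"gripper":0,"delta_pos":[0.01,0.02,-0.5],"dr":[0,0,0]},
    {"gripper":0,"delta_pos":[0,0.02,-0.5],"dr":[0,0,0]},
    {"gripper":0,"delta_pos":[0,0.01,-0.5],"dr":[0,0,0]},
    {"gripper":0,"delta_pos":[0,0,-0.5],"dr":[0,0,0]},
  ],
)

```text
t: 7.53
ee_pos: [682.0, -52.0, 178.3]
orientation: [0.113, 1.037, -0.195]
ft_force: [0.5, 0.5, -1.9]
width: 26.1
```

>>> apply_moves(
  increments=[
    {"gripper":0,"delta_pos":[0,0,-0.2],"dr":[0,0,0]},
    {"gripper":0,"delta_pos":[0,0,-0.2],"dr":[0,0,0]},
    {"gripper":0,"delta_pos":[0,0,-0.2],"dr":[0,0,0]},
    {"gripper":0,"delta_pos":[0,0,-0.2],"dr":[0,0,0]},
    {"gripper":0,"delta_pos":[0,0,-0.2],"dr":[0,0,0]},
  ],
)

```text
t: 7.95
ee_pos: [673.9, -50.3, 173.2]
orientation: [0.113, 1.037, -0.195]
ft_force: [1.1, 0.1, -1.8]
width: 25.9
```

```bash
python3 -c "
from h import *
tipm()"
```

```text
t 7.95 tip [-16.5   0.9   0.3] axis err deg [-0.14  0.34  0.02] F mouth [-0.   0.4 -2.1] w 25.9
```

>>> apply_moves(
  increments=[
    {"gripper":0,"delta_pos":[0,0,-0.2],"dr":[0,0,0]},
    {"gripper":0,"delta_pos":[0,0,-0.2],"dr":[0,0,0]},
    {"gripper":0,"delta_pos":[0,0,-0.2],"dr":[0,0,0]},
    {"gripper":0,"delta_pos":[0,0,-0.2],"dr":[0,0,0]},
    {"gripper":0,"delta_pos":[0,0,-0.2],"dr":[0,0,0]},
  ],
)

```text
t: 8.37
ee_pos: [669.1, -48.6, 171.1]
orientation: [0.113, 1.029, -0.193]
ft_force: [8.8, -2.4, 6.0]
width: 25.8
```

>>> apply_moves(
  increments=[
    {"gripper":0,"delta_pos":[0,0,-0.2],"dr":[0,0,0]},
    {"gripper":0,"delta_pos":[0,0,-0.2],"dr":[0,0,0]},
    {"gripper":0,"delta_pos":[0,0,-0.2],"dr":[0,0,0]},
    {"gripper":0,"delta_pos":[0,0,-0.2],"dr":[0,0,0]},
    {"gripper":0,"delta_pos":[0,0,-0.2],"dr":[0,0,0]},
  ],
)

```text
t: 8.78
ee_pos: [661.8, -46.7, 167.1]
orientation: [0.113, 1.026, -0.193]
ft_force: [8.4, -2.2, 5.2]
width: 26.1
```

```bash
python3 -c "
from h import *
tipm()"
```

```text
t 8.7833 tip [-30.5   1.8  -0.3] axis err deg [-0.14  0.95 -0.12] F mouth [10.1 -0.4  0.1] w 26.1
```

>>> apply_moves(
  increments=[
    {"gripper":0,"delta_pos":[0,-0.02,-0.3],"dr":[0,0,0]},
    {"gripper":0,"delta_pos":[0,-0.02,-0.3],"dr":[0,0,0]},
    {"gripper":0,"delta_pos":[0,-0.02,-0.3],"dr":[0,0,0]},
    {"gripper":0,"delta_pos":[0,0,-0.3],"dr":[0,0,0]},
    {"gripper":0,"delta_pos":[0,0,-0.3],"dr":[0,0,0]},
  ],
)

```text
t: 9.2
ee_pos: [649.2, -44.4, 159.6]
orientation: [0.113, 1.026, -0.193]
ft_force: [8.9, -2.7, 6.2]
width: 25.8
```

>>> apply_moves(
  increments=[
    {"gripper":0,"delta_pos":[0,0,-0.3],"dr":[0,0,0]},
    {"gripper":0,"delta_pos":[0,0,-0.3],"dr":[0,0,0]},
    {"gripper":0,"delta_pos":[0,0,-0.3],"dr":[0,0,0]},
    {"gripper":0,"delta_pos":[0,0,-0.3],"dr":[0,0,0]},
    {"gripper":0,"delta_pos":[0,0,-0.3],"dr":[0,0,0]},
  ],
)

```text
t: 9.62
ee_pos: [636.5, -41.6, 151.9]
orientation: [0.113, 1.026, -0.193]
ft_force: [9.0, -2.6, 6.6]
width: 25.6
```

```bash
python3 -c "
from h import *
tipm()"
```

```text
t 9.6167 tip [-60.5   1.5  -0.5] axis err deg [-0.15  0.94 -0.15] F mouth [11.4 -0.6  1.1] w 25.6
```

>>> apply_moves(
  increments=[
    {"gripper":0,"delta_pos":[0,0,-0.3],"dr":[0,0,0]},
    {"gripper":0,"delta_pos":[0,0,-0.3],"dr":[0,0,0]},
    {"gripper":0,"delta_pos":[0,0,-0.3],"dr":[0,0,0]},
    {"gripper":0,"delta_pos":[0,0,-0.3],"dr":[0,0,0]},
    {"gripper":0,"delta_pos":[0,0,-0.3],"dr":[0,0,0]},
  ],
)

```text
t: 10.03
ee_pos: [623.8, -38.7, 144.2]
orientation: [0.114, 1.027, -0.193]
ft_force: [9.9, -2.0, 5.9]
width: 26.0
```

```bash
python3 -c "
from h import *
tipm()"
```

```text
t 10.0333 tip [-75.7   1.6  -0.6] axis err deg [-0.15  0.91 -0.16] F mouth [11.7  0.1  0.1] w 26.0
```

>>> apply_moves(
  increments=[
    {"gripper":0,"delta_pos":[0,0,-0.15],"dr":[0,0,0]},
    {"gripper":0,"delta_pos":[0,0,-0.15],"dr":[0,0,0]},
    {"gripper":0,"delta_pos":[0,0,-0.15],"dr":[0,0,0]},
    {"gripper":0,"delta_pos":[0,0,-0.05],"dr":[0,0,0]},
    {"gripper":0,"delta_pos":[0,0,0],"dr":[0,0,0]},
  ],
)

```text
t: 10.45
ee_pos: [613.8, -37.9, 137.1]
orientation: [0.113, 1.039, -0.195]
ft_force: [-0.1, -0.0, -1.6]
width: 26.0
```

```bash
python3 -c "
from h import *
Rh,M=tipm()
d=shot('scene','sc5'); u,v=map(int,proj(d,M)[0])
cv2.imwrite('pics/c5.png',cv2.resize(d['img'][v-50:v+40,u-60:u+60],None,fx=5,fy=5,interpolation=cv2.INTER_CUBIC)[...,::-1])
"
```

```text
t 10.45 tip [-87.6   0.2  -0. ] axis err deg [-0.12  0.22  0.05] F mouth [-0.9 -0.1 -1.3] w 26.0
```

View pics/c5.png

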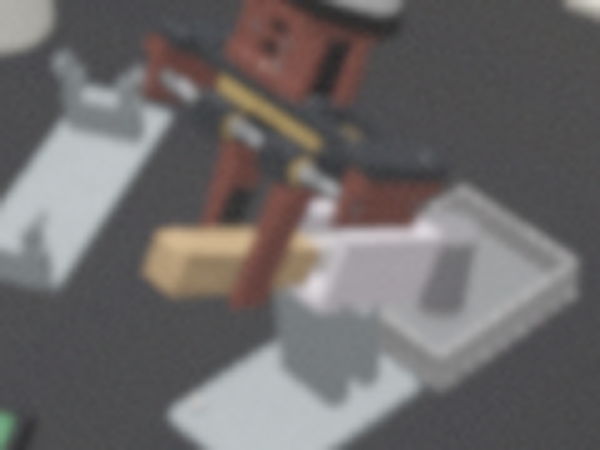

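The crop shows the cell lying in the tray at (445,280), and the push force has gone to zero. I'll withdraw along the bore.

>>> apply_moves(
  increments=[
    {"gripper":0,"delta_pos":[0,0,0.8],"dr":[0,0,0]},
    {"gripper":0,"delta_pos":[0,0,1.6],"dr":[0,0,0]},
    {"gripper":0,"delta_pos":[0,0,2.4],"dr":[0,0,0]},
    {"gripper":0,"delta_pos":[0,0,2.4],"dr":[0,0,0]},
    {"gripper":0,"delta_pos":[0,0,2.4],"dr":[0,0,0]},
  ],
)

```text
t: 10.92
ee_pos: [696.1, -55.7, 186.5]
orientation: [0.113, 1.039, -0.194]
ft_force: [0.4, -0.3, -0.9]
width: 25.8
```

>>> apply_moves(
  increments=[
    {"gripper":0,"delta_pos":[0,0,2.4],"dr":[0,0,0]},
    {"gripper":0,"delta_pos":[-0.8,0,1.6],"dr":[0,0,0]},
    {"gripper":0,"delta_pos":[-1.4,0,0.8],"dr":[0,0,0]},
    {"gripper":0,"delta_pos":[-0.8,0,0.4],"dr":[0,0,0]},
    {"gripper":0,"delta_pos":[0,0,0],"dr":[0,0,0]},
  ],
)

```text
t: 11.33
ee_pos: [725.4, -62.2, 240.5]
orientation: [0.113, 1.035, -0.195]
ft_force: [-1.1, -0.1, -0.4]
width: 25.6
```

Run:
```python
from h import *
tipm(); p,Rc,o=cur()
d=shot('wrist','w6'); W=world(d); I=d['img'].astype(int)
# rod in tool frame: handle front edge along tool z
L=Rc.inv().apply(W.reshape(-1,3)-p).reshape(W.shape)
for n in('w3','w6'):
    I=load(n)['img'].astype(int); col=I[100:260,240:270].mean(1); w=(col[:,0]-col[:,2]); print(n,'joint row',100+np.argmax(w>40))
e=load('sc5') ; W=world(e); a=np.radians(YAW)
Rz=R.from_euler('z',YAW,degrees=True); T=np.array([439.3,-1.3,0]); L=Rz.inv().apply(W.reshape(-1,3)-T)
Z=L[(abs(L[:,0])<52)&(abs(L[:,1])<44)&(L[:,2]>18)&(L[:,2]<70)]; print('in tray above floor',len(Z),Z.mean(0),np.percentile(Z,[5,95],axis=0))
P=np.array([541.3,-262.2,250]);S=frame(14.9,0); plan(P,S,15)
```

```text
t 11.3333 tip [62.9  0.2 31.7] axis err deg [-0.15  0.48  0.01] F mouth [-1.1 -0.3  0.2] w 25.6
w3 joint row 148
w6 joint row 148
in tray above floor 145 [12.58821495 11.14248352 47.67728063] [[-5.29273905 -7.7898552  20.30483338]
 [27.15850401 19.94353734 66.12580106]]
[-0.52, -1.56, -0.75] [-0.031, 0.0347, 0.0083]
[-0.51, -1.54, -0.81] [-0.031, 0.0347, 0.0083]
[-0.49, -1.51, -0.88] [-0.031, 0.0347, 0.0083]
[-0.47, -1.47, -0.94] [-0.031, 0.0347, 0.0083]
[-0.45, -1.44, -1.0] [-0.031, 0.0347, 0.0083]
[-0.43, -1.4, -1.06] [-0.031, 0.0347, 0.0083]
[-0.4, -1.37, -1.12] [-0.031, 0.0347, 0.0083]
[-0.37, -1.33, -1.17] [-0.031, 0.0347, 0.0083]
[-0.34, -1.29, -1.23] [-0.031, 0.0347, 0.0083]
[-0.31, -1.25, -1.28] [-0.031, 0.0347, 0.0083]
[-0.28, -1.2, -1.32] [-0.031, 0.0347, 0.0083]
[-0.24, -1.16, -1.37] [-0.031, 0.0347, 0.0083]
[-0.2, -1.12, -1.41] [-0.031, 0.0347, 0.0083]
[-0.16, -1.07, -1.45] [-0.031, 0.0347, 0.0083]
[-0.12, -1.02, -1.49] [-0.031, 0.0347, 0.0083]
```

>>> apply_moves(
  increments=[
    {"gripper":0,"delta_pos":[-0.52,-1.56,-0.75],"dr":[-0.031,0.0347,0.0083]},
    {"gripper":0,"delta_pos":[-0.51,-1.54,-0.81],"dr":[-0.031,0.0347,0.0083]},
    {"gripper":0,"delta_pos":[-0.49,-1.51,-0.88],"dr":[-0.031,0.0347,0.0083]},
    {"gripper":0,"delta_pos":[-0.47,-1.47,-0.94],"dr":[-0.031,0.0347,0.0083]},
    {"gripper":0,"delta_pos":[-0.45,-1.44,-1.0],"dr":[-0.031,0.0347,0.0083]},
  ],
)

```text
t: 11.8
ee_pos: [661.8, -129.0, 240.4]
orientation: [0.01, 1.222, -0.065]
ft_force: [1.5, 0.9, -0.6]
width: 25.7
```

>>> apply_moves(
  increments=[
    {"gripper":0,"delta_pos":[-0.43,-1.4,-1.06],"dr":[-0.031,0.0347,0.0083]},
    {"gripper":0,"delta_pos":[-0.4,-1.37,-1.12],"dr":[-0.031,0.0347,0.0083]},
    {"gripper":0,"delta_pos":[-0.37,-1.33,-1.17],"dr":[-0.031,0.0347,0.0083]},
    {"gripper":0,"delta_pos":[-0.34,-1.29,-1.23],"dr":[-0.031,0.0347,0.0083]},
    {"gripper":0,"delta_pos":[-0.31,-1.25,-1.28],"dr":[-0.031,0.0347,0.0083]},
  ],
)

```text
t: 12.22
ee_pos: [600.7, -195.9, 244.2]
orientation: [-0.096, 1.397, 0.068]
ft_force: [0.1, 0.2, -2.1]
width: 25.6
```

>>> apply_moves(
  increments=[
    {"gripper":0,"delta_pos":[-0.28,-1.2,-1.32],"dr":[-0.031,0.0347,0.0083]},
    {"gripper":0,"delta_pos":[-0.24,-1.16,-1.37],"dr":[-0.031,0.0347,0.0083]},
    {"gripper":0,"delta_pos":[-0.2,-1.12,-1.41],"dr":[-0.031,0.0347,0.0083]},
    {"gripper":0,"delta_pos":[-0.16,-1.07,-1.45],"dr":[-0.031,0.0347,0.0083]},
    {"gripper":0,"delta_pos":[-0.12,-1.02,-1.49],"dr":[-0.031,0.0347,0.0083]},
  ],
)

```text
t: 12.63
ee_pos: [539.9, -262.6, 248.2]
orientation: [-0.205, 1.566, 0.206]
ft_force: [0.3, -0.1, -2.5]
width: 25.8
```

>>> apply_moves(
  increments=[
    {"gripper":0,"delta_pos":[0,0,0],"dr":[0,0,0]},
    {"gripper":0,"delta_pos":[0,0,0],"dr":[0,0,0]},
    {"gripper":0,"delta_pos":[0,0,0],"dr":[0,0,0]},
    {"gripper":0,"delta_pos":[0,0,0],"dr":[0,0,0]},
    {"gripper":0,"delta_pos":[0,0,0],"dr":[0,0,0]},
  ],
)

```text
t: 13.05
ee_pos: [541.6, -261.6, 249.3]
orientation: [-0.205, 1.562, 0.205]
ft_force: [1.0, -0.9, -0.7]
width: 25.9
```

Run:
```python
from h import *
p,Rc,o=cur(); S=frame(14.9,0); print(p,np.degrees((Rc.inv()*S).as_rotvec()))
d=shot('wrist','w7'); cv2.imwrite('pics/w7b.png',cv2.resize(d['img'],(640,480))[...,::-1])
s=shot('scene','sc7')
W=world(s); Rz=R.from_euler('z',YAW,degrees=True); L=Rz.inv().apply(W.reshape(-1,3)-[439.3,-1.3,0])
Z=L[(abs(L[:,0])<54)&(abs(L[:,1])<46)&(L[:,2]>14)&(L[:,2]<46)]; print('tray',len(Z),np.median(Z,axis=0),np.percentile(Z,[5,95],axis=0))
plan([541.3,-262.2,100],S,5)
```

```text
[ 541.61605438 -261.59844222  249.25168308] [ 0.05774844 -0.07833513  0.00153397]
tray 79 [20.20402306 15.22035154 26.34934043] [[-46.70843115 -45.37177346  14.79566515]
 [ 32.04941698  20.18684401  43.25610453]]
[2.99, -0.0, -0.01] [0.0002, -0.0003, 0.0001]
[2.99, -0.0, -0.01] [0.0002, -0.0003, 0.0001]
[2.99, -0.0, -0.01] [0.0002, -0.0003, 0.0001]
[2.99, -0.01, -0.01] [0.0002, -0.0003, 0.0001]
[2.99, -0.01, -0.01] [0.0002, -0.0003, 0.0001]
```

View pics/w7b.png

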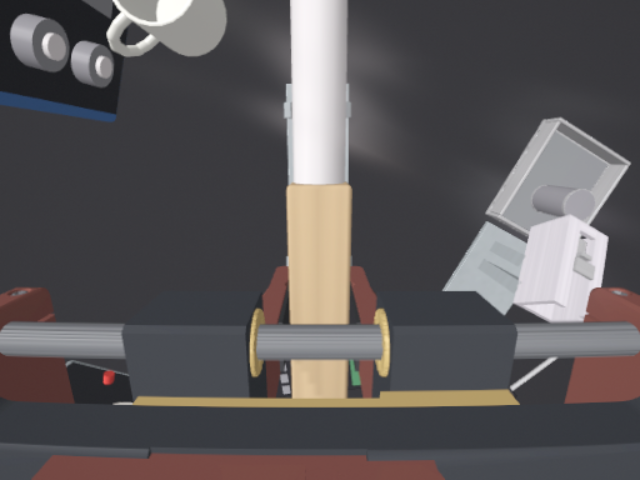

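The wrist view shows the rod centred over the rest (forks visible either side at column 290–350) and the cell lying in the tray at (565,205). Lowering now.

>>> apply_moves(
  increments=[
    {"gripper":0,"delta_pos":[2,0,0],"dr":[0,0,0]},
    {"gripper":0,"delta_pos":[3,0,0],"dr":[0,0,0]},
    {"gripper":0,"delta_pos":[3,0,0],"dr":[0,0,0]},
    {"gripper":0,"delta_pos":[3,0,0],"dr":[0,0,0]},
    {"gripper":0,"delta_pos":[3,0,0],"dr":[0,0,0]},
  ],
)

```text
t: 13.57
ee_pos: [541.6, -262.2, 108.6]
orientation: [-0.206, 1.561, 0.204]
ft_force: [0.1, 0.6, -2.2]
width: 25.7
```

>>> apply_moves(
  increments=[
    {"gripper":0,"delta_pos":[2,0,0],"dr":[0,0,0]},
    {"gripper":0,"delta_pos":[1,0,0],"dr":[0,0,0]},
    {"gripper":0,"delta_pos":[0,0,0],"dr":[0,0,0]},
    {"gripper":0,"delta_pos":[0,0,0],"dr":[0,0,0]},
    {"gripper":0,"delta_pos":[0,0,0],"dr":[0,0,0]},
  ],
)

```text
t: 13.98
ee_pos: [542.4, -262.9, 81.0]
orientation: [-0.206, 1.56, 0.203]
ft_force: [0.1, 0.0, -1.0]
width: 25.8
```

Run:
```python
from h import *
p,Rc,o=cur(); S=frame(14.9,0); print(p,np.degrees((Rc.inv()*S).as_rotvec()),o['ft_force'])
plan([541.3,-262.2,40.5],S,5)
```

```text
[ 542.40833109 -262.92368506   81.0289143 ] [0.03602399 0.02475788 0.11195941] [ 0.0894893   0.02974223 -1.02422717]
[0.81, 0.02, -0.02] [0.0001, 0.0001, 0.0004]
[0.81, 0.02, -0.02] [0.0001, 0.0001, 0.0004]
[0.81, 0.02, -0.02] [0.0001, 0.0001, 0.0004]
[0.81, 0.02, -0.02] [0.0001, 0.0001, 0.0004]
[0.81, 0.02, -0.02] [0.0001, 0.0001, 0.0004]
```

>>> apply_moves(
  increments=[
    {"gripper":0,"delta_pos":[0.7,0.02,-0.02],"dr":[0,0,0]},
    {"gripper":0,"delta_pos":[0.7,0.02,-0.02],"dr":[0,0,0]},
    {"gripper":0,"delta_pos":[0.7,0.02,-0.02],"dr":[0,0,0]},
    {"gripper":0,"delta_pos":[0.7,0,-0.02],"dr":[0,0,0]},
    {"gripper":0,"delta_pos":[0.5,0,0],"dr":[0,0,0]},
  ],
)

```text
t: 14.4
ee_pos: [539.9, -261.9, 45.5]
orientation: [-0.205, 1.563, 0.205]
ft_force: [0.1, -0.2, -1.5]
width: 26.0
```

>>> apply_moves(
  increments=[
    {"gripper":0,"delta_pos":[0.3,0,0],"dr":[0,0,0]},
    {"gripper":0,"delta_pos":[0.2,0,0],"dr":[0,0,0]},
    {"gripper":0,"delta_pos":[0.1,0,0],"dr":[0,0,0]},
    {"gripper":0,"delta_pos":[0,0,0],"dr":[0,0,0]},
    {"gripper":0,"delta_pos":[0,0,0],"dr":[0,0,0]},
  ],
)

```text
t: 14.82
ee_pos: [540.5, -262.2, 40.7]
orientation: [-0.205, 1.562, 0.204]
ft_force: [0.6, 0.0, -1.3]
width: 25.9
```

>>> apply_moves(
  increments=[
    {"gripper":0,"delta_pos":[0.06,0,0],"dr":[0,0,0]},
    {"gripper":0,"delta_pos":[0,0,0],"dr":[0,0,0]},
    {"gripper":40,"delta_pos":[0,0,0],"dr":[0,0,0]},
    {"gripper":60,"delta_pos":[0,0,0],"dr":[0,0,0]},
    {"gripper":100,"delta_pos":[0,0,0],"dr":[0,0,0]},
  ],
)

```text
t: 15.23
ee_pos: [540.5, -262.2, 40.2]
orientation: [-0.205, 1.562, 0.204]
ft_force: [-0.1, 0.5, -0.3]
width: 42.6
```

>>> apply_moves(
  increments=[
    {"gripper":100,"delta_pos":[0,0,0],"dr":[0,0,0]},
    {"gripper":100,"delta_pos":[0,0,0],"dr":[0,0,0]},
    {"gripper":100,"delta_pos":[0,0,0],"dr":[0,0,0]},
    {"gripper":100,"delta_pos":[0,0,0],"dr":[0,0,0]},
    {"gripper":100,"delta_pos":[0,0,0],"dr":[0,0,0]},
  ],
)

```text
t: 15.65
ee_pos: [540.3, -262.1, 39.9]
orientation: [-0.205, 1.563, 0.204]
ft_force: [-0.1, 0.4, 0.1]
width: 75.7
```

>>> apply_moves(
  increments=[
    {"gripper":100,"delta_pos":[0,0,0],"dr":[0,0,0]},
    {"gripper":100,"delta_pos":[0,0,0],"dr":[0,0,0]},
    {"gripper":100,"delta_pos":[0,0,0],"dr":[0,0,0]},
    {"gripper":100,"delta_pos":[-0.5,0,0],"dr":[0,0,0]},
    {"gripper":100,"delta_pos":[-1,0,0],"dr":[0,0,0]},
  ],
)

```text
t: 16.07
ee_pos: [539.5, -261.7, 54.4]
orientation: [-0.204, 1.564, 0.205]
ft_force: [0.5, 0.0, 0.3]
width: 88.0
```

>>> apply_moves(
  increments=[
    {"gripper":100,"delta_pos":[-2,0,0],"dr":[0,0,0]},
    {"gripper":100,"delta_pos":[-3,0,0],"dr":[0,0,0]},
    {"gripper":100,"delta_pos":[-3,0,0],"dr":[0,0,0]},
    {"gripper":100,"delta_pos":[-3,0,0],"dr":[0,0,0]},
    {"gripper":100,"delta_pos":[-3,0,0],"dr":[0,0,0]},
  ],
)

```text
t: 16.48
ee_pos: [540.4, -261.9, 197.4]
orientation: [-0.205, 1.562, 0.204]
ft_force: [0.1, -0.2, 0.6]
width: 87.9
```

>>> apply_moves(
  increments=[
    {"gripper":100,"delta_pos":[-1,0,0],"dr":[0,0,0]},
    {"gripper":100,"delta_pos":[0,0,0],"dr":[0,0,0]},
    {"gripper":100,"delta_pos":[0,0,0],"dr":[0,0,0]},
    {"gripper":100,"delta_pos":[0,0,0],"dr":[0,0,0]},
    {"gripper":100,"delta_pos":[0,0,0],"dr":[0,0,0]},
  ],
)

```text
t: 16.9
ee_pos: [539.5, -261.5, 203.0]
orientation: [-0.204, 1.565, 0.206]
ft_force: [0.4, 1.0, -0.5]
width: 88.0
```

Run:
```python
from h import *
p,Rc,o=cur(); print(o['t'],p,o['ft_force'])
d=shot('wrist','w8'); W=world(d); I=d['img'].astype(int)
P=W[(I[...,0]-I[...,2]>60)&(W[...,2]>45)&(W[...,2]<85)&(abs(W[...,1]+262)<60)&(abs(W[...,0]-541)<80)]
print(len(P),np.percentile(P[:,2],[5,50,95]),cv2.minAreaRect(P[:,:2].astype(np.float32)))
# cell: points in the tray above floor
Rz=R.from_euler('z',YAW,degrees=True); L=Rz.inv().apply(W.reshape(-1,3)-[439.3,-1.3,0])
s=(abs(L[:,0])<54)&(abs(L[:,1])<46)&(L[:,2]>14)&(L[:,2]<60)&(d['range_z'].ravel()>0); Z=L[s]
print('cell in tray frame',len(Z),np.median(Z,axis=0),np.percentile(Z,[3,97],axis=0))
cv2.imwrite('pics/w8b.png',cv2.resize(d['img'],(760,570))[...,::-1])
```

```text
16.9 [ 539.47436056 -261.49174647  202.99152329] [ 0.37919292  1.03677928 -0.46510166]
1960 [62.500911   63.71591552 64.81541083] ((540.288818359375, -262.0093078613281), (107.32420349121094, 23.647199630737305), 15.360207557678223)
cell in tray frame 749 [ 17.32294176 -11.53242812  38.61607104] [[ -0.89572205 -14.73817497  15.28329711]
 [ 29.36429151   0.91865132  58.57546482]]
```

View pics/w8b.png

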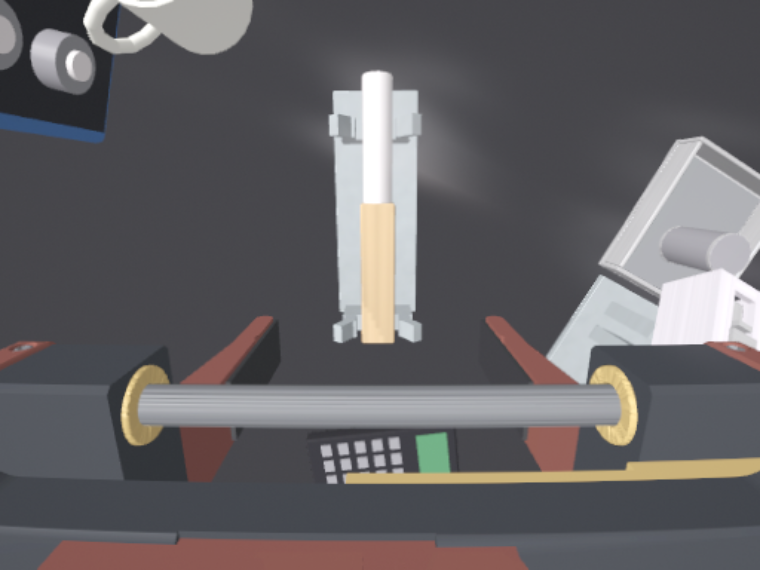

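The final wrist view shows the rod back in both forks and the jaws clear. The cell is in the tray at (705,245). One more depth check on the cell, comparing the top view with the start.

Run:
```python
from h import *
Rz=R.from_euler('z',YAW,degrees=True)
for n in('top','scene'):
    d=shot(n,n+'9'); z0=load(n+'0'); W=world(d); L=Rz.inv().apply(W.reshape(-1,3)-[439.3,-1.3,0]).reshape(W.shape)
    m=(abs(L[...,0])<70)&(abs(L[...,1])<60)&(z0['range_z']-d['range_z']>10)&(d['range_z']>0)&(L[...,2]<80)
    Q=L[m]; print(n,len(Q),'med',np.median(Q,axis=0).round(1),'pct',np.percentile(Q,[3,97],axis=0).round(1).tolist(),cv2.minAreaRect(Q[:,:2].astype(np.float32)))
```

```text
top 107 med [13.   3.9 63.3] pct [[-2.0, -12.2, 10.3], [29.2, 26.4, 67.3]] ((-1.8836650848388672, 2.606903076171875), (92.15391540527344, 56.873104095458984), 49.07612609863281)
scene 126 med [20.  15.5 41.5] pct [[2.3, -3.4, 12.0], [30.9, 21.3, 64.0]] ((16.756328582763672, 8.808565139770508), (40.2002067565918, 26.094667434692383), 24.90610694885254)
```

Run:
```python
from h import *
a=load('top9'); b=load('scene9'); out=[]
for d in(a,b):
    u,v=map(int,proj(d,[445,-2,40])[0]); out.append(cv2.resize(d['img'][v-25:v+25,u-25:u+25],(400,400),interpolation=cv2.INTER_CUBIC))
cv2.imwrite('pics/c9.png',np.hstack(out)[...,::-1])
Rz=R.from_euler('z',YAW,degrees=True); W=world(a); L=Rz.inv().apply(W.reshape(-1,3)-[439.3,-1.3,0]).reshape(W.shape)
m=(load('top0')['range_z']-a['range_z']>45)&(abs(L[...,0])<60)&(abs(L[...,1])<50)&(L[...,2]<80)
Q=L[m]; print(len(Q),Q.mean(0),np.c_[Q[:,:2],np.ones(len(Q))].shape, np.linalg.lstsq(np.c_[Q[:,:2],np.ones(len(Q))],Q[:,2],rcond=None)[0], cv2.minAreaRect(Q[:,:2].astype(np.float32)))
```

```text
92 [14.69587232  3.07403329 63.61361837] (92, 3) [-2.78075008e-03  4.93779025e-03  6.36393050e+01] ((15.10665225982666, 3.8213605880737305), (31.723148345947266, 31.61642837524414), 11.953401565551758)
```

View pics/c9.png

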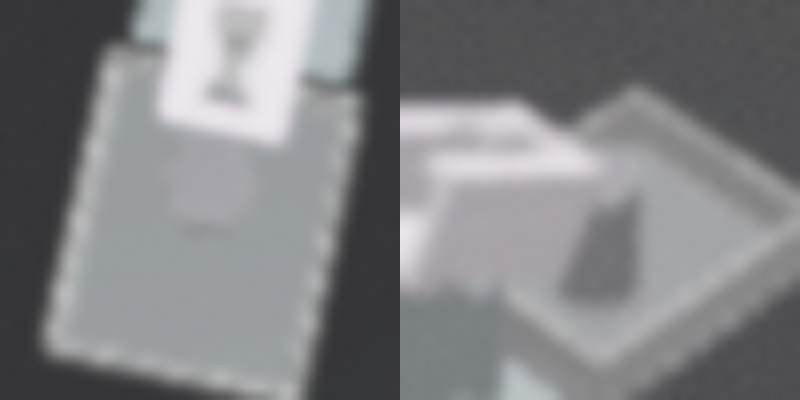

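The top crop shows the cell as a round disc at (210,180). It is standing upright on the tray floor: its top is level at z ≈ 63.6, so its centre is about 34 mm up, under the 45 mm limit. I'm handing in.

```bash
python3 -c "
from workcell import ctrl
print(ctrl.close_job())"
```

```text
the job is handed in; nothing more can be done
None
```

I pushed the cell out of the holder into the catch tray, laid the rod back in both forks of its rest, let go, and handed the job in after about 17 s. The hand-in reports no verdict.

- **Push:** the rod met 10–12 N until the cell let go with the tip about 80 mm in, and the tip went on to about 88 mm. The rod did not slip in the jaws; the handle joint was on the same image row before and after.
- **Cell:** it is standing on end in the tray. It is about 15 mm and 3 mm from the tray's centre along x and y, its top is level at 63.6 mm, and its centre is about 34 mm up (the limit is 45 mm). My first check of its height gave mixed values because I assumed it was lying down; a second check of the top-camera depth settled it.
- **Rod:** the handle's middle is within about 1.5 mm of where it started, at the same height (top at 63.7 mm) and with the same yaw to about 0.1°.
- **Robot:** the jaws are open and the tool is over 100 mm above the rod, touching nothing.
- **Bystanders:** the arm never went near them, but I did not re-measure their positions.

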